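# Clamp an instrument housing in the assembly jig

### The job

Push the orange housing gently along the jig's channel until it is fully home against the end stop. Then turn the black square knob clockwise (seen from above), following it down as it sinks so that it is neither pulled up nor pressed down hard, until the sprung foot has met the housing, and about an eighth of a turn more, so that the housing is held firmly but not overtightened. Let go, and leave the other things where they are.

Things in the scene. Friction and masses are not known exactly. Their poses are not given: they have to be found in the camera images.
- jig: Fixed aluminium jig. Origin: on the table under the clamp axis; x along the channel to the end stop, z up. Base plate 12 mm thick, x -160 to +55 mm, y +-65. Channel 71 mm wide, open at -x, end stop face at x=+30. Side rails: tops 22 mm above the table, outer faces at y=+-45.5. Bridge over the channel at x=0: 32 mm in x, 122 mm in y, top 103 mm above the table.
- housing: Loose orange housing, 110 (x) x 68 (y) x 38 (z) mm, about 0.25 kg, in the jig's channel on the 12 mm plate, x along it. Origin: centre of its underside. +x half: solid flat deck. -x half: open tray of parts; push its 38 mm high front wall, outer face at x=-55. Starts 22 to 45 mm short of the stop; fully home its origin is at x=-25 mm in the jig's frame, the deck under the foot.
- knob_grip (a point): On the axis of the black square clamp knob, at the height to grip, 159 to 162 mm above the table at first. Knob 30 x 30 mm, 36 mm high: top 12 mm above this point, lower edge 24 mm below, then a round skirt of radius 17 mm down to 30 mm below. x and y axes are square to its flats and turn with it, z up. The knob sits sprung on its spindle, 8 N per mm up or down.
- spindle: Clamp spindle with knob and sprung foot; origin 30 mm below knob_grip, does not turn. Each rad clockwise lowers it 4.8 mm (30 mm a turn; lowest 27 mm below the highest start); stays where left. Free torque 0.16 Nm. Foot underside 64 to 77 mm below the origin, different each run: feel for contact. Past it the torque rises 0.09 Nm per rad; an eighth of a turn presses 15 N, twice that is too much.
- spare_housing: Another orange housing like the first, standing on the table beside the jig; leave it alone. Origin: centre of its underside.
- screwdriver: Screwdriver, 160 mm long, lying on the table beside the jig; leave it alone. Origin: under the middle.
- parts_dish: Small round steel dish, 72 mm across, 18 mm high, with parts, beside the jig; leave it alone. Origin: centre of its underside.
- flux_jar: Small amber jar, 40 mm across, 50 mm high, beside the jig; leave it alone. Origin: centre of its underside.

How it is judged (in metres and radians):
On the way, in this order (a step that is already met when the one before it is completed fails the run):
1. the housing is fully home against the end stop, not yet clamped (x of housing in the frame of jig above -0.0275 m and contact force between spindle and housing below 1 N), for 0.2 s.
2. the foot presses the housing firmly (contact force between spindle and housing above 8 N), for 0.2 s.
At the end, for the whole second after the job is handed in: The housing lies flat in the channel within 2.5 mm of the end stop, at rest, and the foot presses on it with 8 to 24 N (x of housing in the frame of jig above -0.0275 m and contact force between spindle and housing between 8 and 24 N and angle between housing's own z axis and vertical below 0.05 rad and linear speed of each of housing, spindle below 0.01 m/s); the robot touches nothing.
It fails at once if the clamp is overtightened: more than 30 N on the housing (contact force between spindle and housing above 30 N).
It fails at once if the housing is pushed by the robot with more than 30 N (contact force between the arm and housing above 30 N).
It fails at once if the knob is pulled up or pressed down on its spindle by more than 2.5 mm (20 N) (z of knob_grip in the frame of spindle above 0.0325 m or z of knob_grip in the frame of spindle below 0.0275 m).
It fails at once if a thing beside the jig is moved more than 20 mm (distance of any of spare_housing, screwdriver, parts_dish, flux_jar from where it was at the start of the episode above 0.02 m).
It also fails if it takes over 72 s, if anything falls off the work surface, if the arm or the gripper's body presses on something with over 40 N, if the wrist force passes 120 N, or if a joint passes its speed limit or range.

### The arm

A 7-joint arm with a two-finger parallel gripper is mounted at the origin on the work surface. World frame = base frame: x ahead of the robot, y to its left, z up, the work surface at z = 0. Lengths are in mm, angles in rad, forces in N, time in s.
With the tool pointing down it reaches from about 400 to 875 mm from the base axis. Payload 4.4 kg.
Tool frame: the origin (TCP) lies at the very end of the fingers, on their centre line; the grasp point (between the pads) lies 19 mm behind it; y points along the fingers, x is the direction in which the jaws open and shut, and the axes are right-handed (so a half turn about y gives the same grasp; the last joint's range is limited). The gripper opens to 85 mm and grips with 20 to 120 N. Pads are 22 mm wide; open, the fingers measure 114 mm over their backs; the gripper's body (76 mm by 85 mm) begins 54 mm behind the grasp point. The pads swing forward as they close: fully open they stand 13 mm farther back than shut.
Start: joints at [1.131, 0.628, 0.038, 1.517, -0.027, 0.996, -0.02], TCP at [237.379, -605.119, 231.313] pointing down, gripper open.
Joint ranges: [-3.06, 3.06], [-0.37, 2.12], [-1.25, 1.32], [0.18, 2.47], [-1.1, 4.24], [0.23, 1.98], [-2.94, 2.94]. Speed limits (rad/s): [2.57, 2.57, 3.14, 3.14, 3.14, 3.14, 3.14].

### API

Orientations are given as [roll, pitch, yaw] about the fixed x, y, z axes, in that order (R = Rz(yaw) Ry(pitch) Rx(roll)).
In Python, from cell import readout, eyes, finish_job gives the robot as it stands. The module is installed in compiled form; this text tells all that it offers.
- The arm moves only by the tool apply_moves, never from a script. Its argument "commands" is a list that holds one entry, the list of rows, each a list of 6 numbers: the shift along the tool's x, y, z in units of 0.04 m (1.0 is 0.04 m), then the turn, a rotation vector about the tool's x, y, z in units of 5 degrees (1.0 is 5 degrees). A call has 1 to 8 rows; each row shifts and turns the pose as measured when the row begins, along the tool's axes as they then stand; what a row does not reach is not made up. A row lasts 1/12 s, in which the tool goes at most 41.7 mm and 7.16 degrees, less where a joint would pass 70% of its speed; a pose out of reach is approached as far as the arm can. A call with a number of a shift or a turn outside -1 to 1 is refused whole. A call with a gripper value outside its range is refused whole. "claw" is the finger opening in mm, from 0 to 85.4, set as the call begins (left out, the last holds). The fingers move at their own pace and stop on an object; the grip force is fixed at half the most. Time passes only in rows, so rows that do not move let the fingers close. It gives the time, the measured TCP pose, the force and the opening at its end, in the units of the state.
- readout.read_state(): the state, without advancing time (a new reading comes with each control period).
- eyes.get_image(name): name is "scene" or "top" or "wrist"; returns a dict with "image" (480x640x3 uint8, red, green, blue), "mtx" (3x3 intrinsics, pixels), "k1" (the pictures are not rectified: a ray, as slopes to the right and down, at radius r is drawn at 1 + k1 r^2 times it, then the intrinsics apply), "rvec" (rotation vector, rad) and "tvec" (3), from world to camera coordinates, as OpenCV has them. Camera axes: x right, y down, z forward; pixel columns grow to the right and rows downward; lengths in mm; the calibration is good to about 2 mm. A picture is of the moment at which its call begins. There is no depth.
- finish_job(): hands the job in, once; it reports no verdict.
The state is a dict: "clock": time; "qpos": joint angles; "qd": joint speeds; "tau": joint torques, N m; "eef_pos": TCP position; "tool_rot": TCP orientation; "force": force on the tool from outside, world axes, zero at the start; "torque": the same for the moment, N m; "width": finger opening in mm.
Only numpy, scipy, OpenCV 4.12 (cv2) and the standard library are available. Lean on these libraries where they do the work, as an engineer would, in place of code of your own. Each camera call takes 0.05 s, during which the arm holds its last target. There are 200 camera calls.

## Working session

There is one attempt and no reset: what is moved stays moved. The work goes in short steps, Python scripts to look and compute and a tool call to move; the robot and the scene stay as the last step left them, time stands still between calls to the robot, and variables do not carry over. Pictures are saved under pics/ and viewed, about 8 in all and at most 12, crops included, and the job is handed in when it is done.

Besides the shell and the picture viewer there is one more tool, called after "Call:" as name(argument=value, ...) on one line, values as JSON. apply_moves: Moves the arm, as the interface text tells. Shifts and turns lie within -1 to 1; 1 stands for 0.04 m of shift or 5 degrees of turn. Its arguments: {"type":"object","properties":{"commands":{"type":"array"},"claw":{"type":"number"}},"required":["commands"]}

```bash
mkdir -p pics
cat > h.py <<'E'
import numpy as np,cv2
from scipy.spatial.transform import Rotation as R
from cell import readout,eyes,finish_job
def grab(n,f):
    d=eyes.get_image(n); cv2.imwrite('pics/'+f,d['image'][:,:,::-1])
    np.savez('pics/'+f+'.npz',**d); return d
def load(f): return dict(np.load('pics/'+f+'.npz'))
def ray(d,u,v):
    K=d['mtx'];x=np.array([(u-K[0,2])/K[0,0],(v-K[1,2])/K[1,1]]);s=x.copy()
    for _ in range(20): s=x/(1+d['k1']*(s@s))
    M=cv2.Rodrigues(np.array(d['rvec'],float))[0];t=np.array(d['tvec'],float).ravel()
    return -M.T@t, M.T@np.array([*s,1])
def onz(d,u,v,z):
    c,r=ray(d,u,v);return c+r*(z-c[2])/r[2]
def proj(d,P):
    M=cv2.Rodrigues(np.array(d['rvec'],float))[0];t=np.array(d['tvec'],float).ravel()
    p=M@np.array(P,float)+t;s=p[:2]/p[2];s=s*(1+d['k1']*(s@s));K=d['mtx']
    return np.array([K[0,0]*s[0]+K[0,2],K[1,1]*s[1]+K[1,2]])
def st():
    s=readout.read_state()
    print(s['clock'],'pos',np.round(s['eef_pos'],1),'rot',np.round(s['tool_rot'],3),'F',np.round(s['force'],1),'T',np.round(s['torque'],2),'w',np.round(s['width'],1),'q',np.round(s['qpos'],2));return s
E
python3 - <<'E'
from h import *
st()
for n in('scene','top','wrist'):
    d=grab(n,n+'0.png');print(n,d['mtx'][0],d['k1'],ray(d,320,240))
E
```

```text
0.0 pos [ 237.2 -604.5  230.4] rot [-1.571  0.002 -1.197] F [-0.2 -0.3 -0.3] T [0.04 0.01 0.01] w 85.7 q [ 1.13  0.63  0.04  1.52 -0.03  1.   -0.02]
scene [610.27998661   0.         315.7678632 ] -0.023834411081004595 (array([1148.14181068,  765.35187497,  743.93680126]), array([-0.49971148, -0.66150977, -0.55925465]))
top [570.92692281   0.         322.27529892] -0.08326168056151172 (array([ 575.74893118,   60.9407437 , 1061.08555817]), array([ 0.04743085, -0.01160943, -0.99882932]))
wrist [414.30421744   0.         319.21389124] 0.021672052724983022 (array([ 306.90024705, -575.78036198,  372.61406898]), array([-0.2954153 , -0.11747456, -0.94835963]))
```

View pics/top0.png

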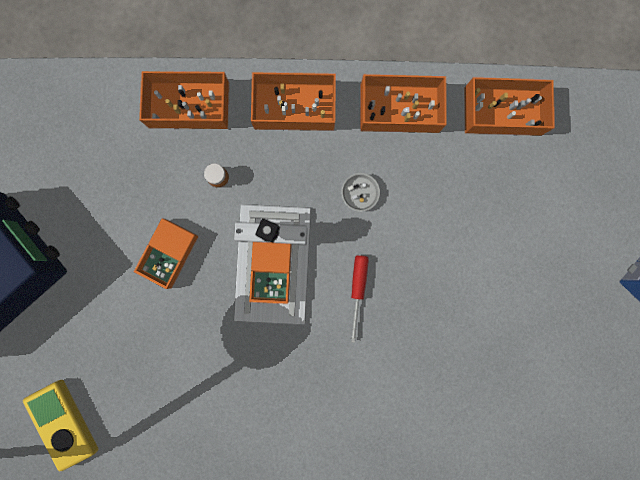

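View pics/scene0.png

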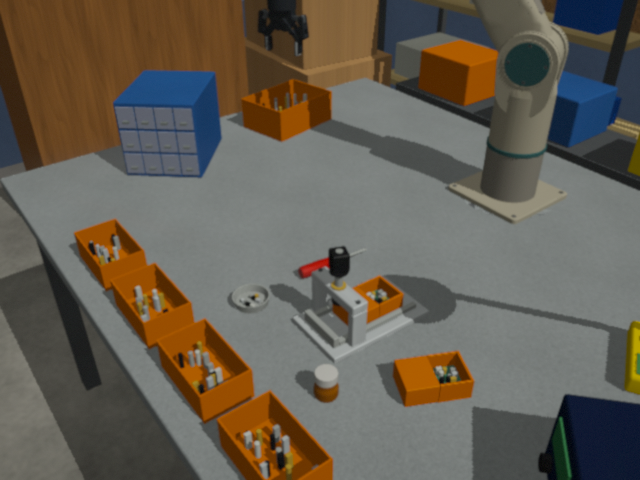

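The top view shows the jig at px (272,263) with its channel vertical in the picture and the stop at the upper end. The knob is at (267,230), the housing at (270,272) and the spare at (165,253). The jar is at (215,175), the dish at (361,192) and the screwdriver at (359,295). Next I'll measure.

Run:
```python
from h import *
d=load('top0.png');im=d['image'];hsv=cv2.cvtColor(im,cv2.COLOR_RGB2HSV)
m=((hsv[...,0]<16)&(hsv[...,1]>150)&(hsv[...,2]>90)).astype(np.uint8)*255
for name,(x0,y0,x1,y1),z in(('housing',(245,235,300,310),50),('spare',(125,210,205,295),38)):
    q=np.zeros_like(m);q[y0:y1,x0:x1]=m[y0:y1,x0:x1]
    p=np.argwhere(q>0)[:,::-1].astype(np.float32)
    b=cv2.boxPoints(cv2.minAreaRect(p));print(name);[print(c,np.round(onz(d,*c,z),1)) for c in b]
# knob
q=np.zeros(m.shape,np.uint8);q[215:245,250:285]=(hsv[215:245,250:285,2]<60)*255
p=np.argwhere(q>0)[:,::-1].astype(np.float32);r=cv2.minAreaRect(p);print('knob',r)
for c in cv2.boxPoints(r):print(np.round(onz(d,*c,172),1))
c=im[190:340,200:400];cv2.imwrite('pics/topc.png',cv2.resize(c,None,fx=4,fy=4,interpolation=cv2.INTER_CUBIC)[:,:,::-1])
s=load('scene0.png')['image'][220:370,270:470];cv2.imwrite('pics/scenec.png',cv2.resize(s,None,fx=4,fy=4,interpolation=cv2.INTER_CUBIC)[:,:,::-1])
```

```text
housing
[248.93103 301.17242] [514.  173.1  50. ]
[252.47583 240.91035] [620.4 168.8  50. ]
[290.69653 243.15863] [617.4 101.   50. ]
[287.15173 303.42072] [511.  105.6  50. ]
spare
[133.19649 271.62216] [562.7 383.9  38. ]
[161.5378  217.11966] [661.5 335.2  38. ]
[197.62093 235.8829 ] [628.6 268.9  38. ]
[169.27962 290.3854 ] [530.2 317.7  38. ]
knob ((267.8103332519531, 230.77584838867188), (21.271644592285156, 19.170743942260742), 23.198591232299805)
[623.7 153.2 172. ]
[651.4 141.9 172. ]
[638.7 111.2 172. ]
[611.1 122.5 172. ]
```

View pics/topc.png

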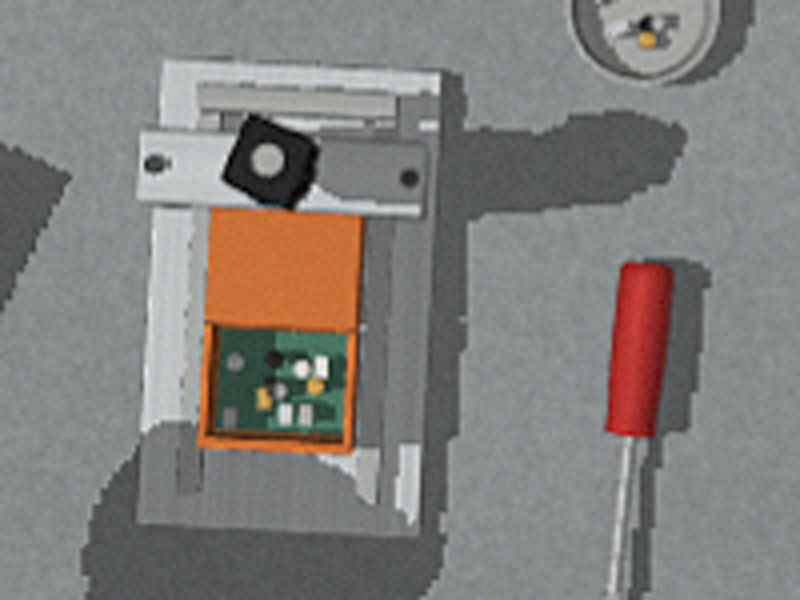

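View pics/scenec.png

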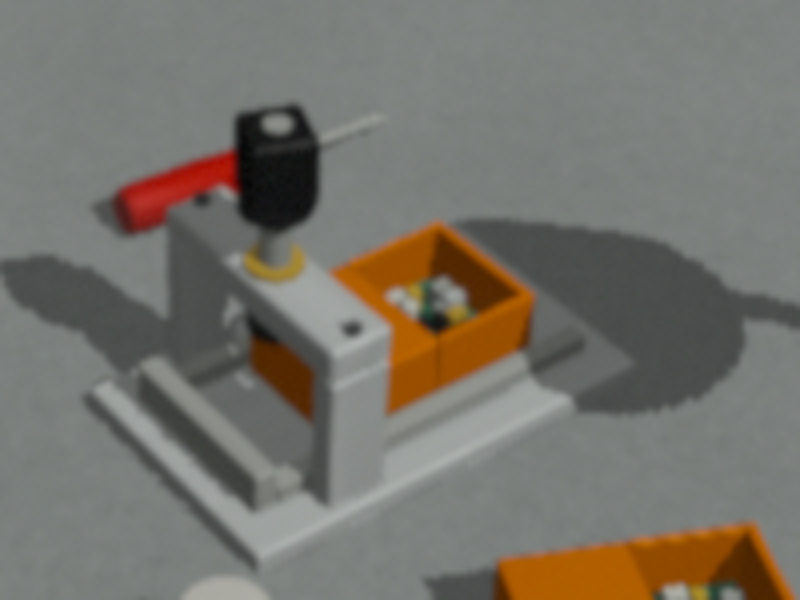

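The crop shows base plate corners at crop px (163,60), (441,71), (417,535) and (138,522), and bridge top corners at (143,128), (427,141), (418,217) and (137,199). I'll fit the jig pose to these.

Run:
```python
from h import *
d=load('top0.png');f=lambda p:np.array([p[0]/4+200-.375,p[1]/4+190-.375])
L=[((55,65,12),(163,60)),((55,-65,12),(441,71)),((-160,-65,12),(417,535)),((-160,65,12),(138,522)),
((16,61,103),(143,128)),((16,-61,103),(427,141)),((-16,-61,103),(418,217)),((-16,61,103),(137,199))]
A=np.array([l[0][:2] for l in L],float);B=np.array([onz(d,*f(l[1]),l[0][2])[:2] for l in L])
T=np.vstack([np.c_[A,np.zeros(len(A))],]) 
a=A-A.mean(0);b=B-B.mean(0);th=np.arctan2((a[:,0]*b[:,1]-a[:,1]*b[:,0]).sum(),(a*b).sum())
Rm=np.array([[np.cos(th),-np.sin(th)],[np.sin(th),np.cos(th)]]);t=B.mean(0)-Rm@A.mean(0)
print('jig',t,np.degrees(th),th);print(np.round(B-(A@Rm.T+t),1))
inj=lambda p:Rm.T@(np.array(p[:2])-t)
for p in((200,448),(350,453),(206,326),(358,331)):print('housing',np.round(inj(onz(d,*f(p),50)),1))
for p in((254,113),(320,151),(298,210),(222,176)):
    print('knob corner',np.round(onz(d,*f(p),172),1))
print('cap',onz(d,*f((268,159)),172), inj(onz(d,*f((268,159)),172)))
s=load('scene0.png');g=lambda p:(p[0]/4+270-.375,p[1]/4+220-.375)
for nm,p in(('cap',(279,124)),):
    c,r=ray(s,*g(p));c2,r2=ray(d,*f((268,159)));X=np.linalg.lstsq(np.c_[r,-r2],c2-c,rcond=None)[0];print(c+r*X[0],c2+r2*X[1])
```

```text
jig [633.07030601 134.21277497] -2.059931237473632 -0.035952582458596075
[[-1.6 -0.6]
 [-0.1  1. ]
 [ 1.7  1.2]
 [ 1.1 -1.1]
 [-1.1 -2. ]
 [-0.5  0.4]
 [-0.5  2.5]
 [ 1.  -1.3]]
housing [-121.2   33.3]
housing [-120.   -32.9]
housing [-67.4  33.6]
housing [-66.2 -33.6]
knob corner [651.3 139.9 172. ]
knob corner [636.8 113.9 172. ]
knob corner [613.6 122.  172. ]
knob corner [626.5 151.9 172. ]
cap [633.37125819 134.07145302 172.        ] [ 0.30583749 -0.13041295]
[632.29925663 134.71339581 173.72416736] [633.25965668 133.92981525 173.72195912]
```

```bash
cat >> h.py <<'E'
J=np.array([633.07,134.21]);TH=-0.03595
def jw(x,y=0): return J+np.array([np.cos(TH)*x-np.sin(TH)*y,np.sin(TH)*x+np.cos(TH)*y])
def wj(p):
    q=np.array(p[:2])-J;return np.array([np.cos(TH)*q[0]+np.sin(TH)*q[1],-np.sin(TH)*q[0]+np.cos(TH)*q[1]])
def plan(xy,z,yawdeg,n,polar=False):
    s=readout.read_state();p=np.array(s['eef_pos']);o=R.from_euler('xyz',s['tool_rot'])
    y0=s['tool_rot'][2];g=np.radians(yawdeg);dy=g-y0
    P0,P1=p[:2],np.array(xy);az=lambda q:np.array([np.hypot(*q),np.arctan2(q[1],q[0])])
    for i in range(1,n+1):
        f=i/n
        if polar: r,a=az(P0)+(az(P1)-az(P0))*f;q=np.array([r*np.cos(a),r*np.sin(a)])
        else: q=P0+(P1-P0)*f
        t=np.array([*q,p_z0+(z-p_z0)*f]) if False else np.array([*q,s['eef_pos'][2]+(z-s['eef_pos'][2])*f])
        on=R.from_euler('xyz',[-np.pi/2,0,y0+dy*f])
        sh=o.inv().apply(t-p)/40;tu=(o.inv()*on).as_rotvec()/np.radians(5)
        print(np.round([*sh,*tu],3).tolist(),end=',\n');p,o=t,on
    print('endyaw',np.degrees(y0+dy))
E
python3 - <<'E'
from h import *
plan(jw(-150),230,88,32,True)
E
```

```text
[-0.132, 0.001, 0.745, -0.0, -0.979, -0.016],
[-0.103, 0.0, 0.744, 0.0, -0.979, 0.0],
[-0.074, 0.0, 0.742, 0.0, -0.979, -0.0],
[-0.045, 0.0, 0.739, -0.0, -0.979, -0.0],
[-0.017, 0.0, 0.735, 0.0, -0.979, 0.0],
[0.011, 0.0, 0.73, -0.0, -0.979, -0.0],
[0.039, 0.0, 0.724, 0.0, -0.979, 0.0],
[0.066, 0.0, 0.717, -0.0, -0.979, 0.0],
[0.092, 0.0, 0.708, 0.0, -0.979, 0.0],
[0.118, 0.0, 0.699, 0.0, -0.979, 0.0],
[0.144, 0.0, 0.689, 0.0, -0.979, 0.0],
[0.168, 0.0, 0.678, 0.0, -0.979, 0.0],
[0.193, 0.0, 0.666, 0.0, -0.979, 0.0],
[0.216, 0.0, 0.653, 0.0, -0.979, 0.0],
[0.239, 0.0, 0.64, 0.0, -0.979, 0.0],
[0.261, 0.0, 0.626, 0.0, -0.979, 0.0],
[0.282, 0.0, 0.611, 0.0, -0.979, 0.0],
[0.303, 0.0, 0.595, 0.0, -0.979, 0.0],
[0.323, 0.0, 0.578, 0.0, -0.979, 0.0],
[0.341, 0.0, 0.561, 0.0, -0.979, 0.0],
[0.36, 0.0, 0.544, 0.0, -0.979, 0.0],
[0.377, 0.0, 0.525, 0.0, -0.979, 0.0],
[0.393, 0.0, 0.507, 0.0, -0.979, 0.0],
[0.409, 0.0, 0.488, 0.0, -0.979, 0.0],
[0.423, 0.0, 0.468, 0.0, -0.979, 0.0],
[0.437, 0.0, 0.448, 0.0, -0.979, -0.0],
[0.45, 0.0, 0.428, 0.0, -0.979, 0.0],
[0.462, 0.0, 0.407, -0.0, -0.979, 0.0],
[0.473, 0.0, 0.386, 0.0, -0.979, -0.0],
[0.483, 0.0, 0.365, 0.0, -0.979, 0.0],
[0.492, 0.0, 0.343, 0.0, -0.979, 0.0],
[0.5, 0.0, 0.322, -0.0, -0.979, 0.0],
endyaw 88.00000000000001
```

Call:
apply_moves(commands=[[[-0.13,0,0.75,0,-0.98,0],[-0.1,0,0.74,0,-0.98,0],[-0.07,0,0.74,0,-0.98,0],[-0.05,0,0.74,0,-0.98,0],[-0.02,0,0.74,0,-0.98,0],[0.01,0,0.73,0,-0.98,0],[0.04,0,0.72,0,-0.98,0],[0.07,0,0.72,0,-0.98,0]]], claw=0)

```text
clock: 0.82
eef_pos: [410.8, -450.9, 226.1]
tool_rot: [-1.576, 0.008, -0.499]
force: [0.5, 0.1, 1.0]
width: -0.4
```

Call:
apply_moves(commands=[[[0.09,0,0.71,0,-0.98,0],[0.12,0,0.7,0,-0.98,0],[0.14,0,0.69,0,-0.98,0],[0.17,0,0.68,0,-0.98,0],[0.19,0,0.67,0,-0.98,0],[0.22,0,0.65,0,-0.98,0],[0.24,0,0.64,0,-0.98,0],[0.26,0,0.63,0,-0.98,0]]])

```text
clock: 1.48
eef_pos: [512.3, -240.4, 223.2]
tool_rot: [-1.568, 0.01, 0.221]
force: [-0.2, 0.0, -0.3]
width: 0.0
```

Call:
apply_moves(commands=[[[0.28,0,0.61,0,-0.98,0],[0.3,0,0.6,0,-0.98,0],[0.32,0,0.58,0,-0.98,0],[0.34,0,0.56,0,-0.98,0],[0.36,0,0.54,0,-0.98,0],[0.38,0,0.53,0,-0.98,0],[0.39,0,0.51,0,-0.98,0],[0.41,0,0.49,0,-0.98,0]]])

```text
clock: 2.15
eef_pos: [519.0, -21.3, 222.0]
tool_rot: [-1.562, 0.005, 0.941]
force: [0.9, 0.1, 0.1]
width: -0.2
```

Run:
```python
from h import *
st();plan(jw(-150),200,88,8)
```

```text
2.15 pos [519.  -21.3 222. ] rot [-1.562  0.005  0.941] F [0.9 0.1 0.1] T [-0.   -0.06  0.02] w -0.2 q [ 0.38  0.51 -0.57  1.87  0.35  0.87  0.57]
[0.341, 0.071, 0.386, -0.108, -0.852, -0.052],
[0.368, 0.069, 0.36, 0.0, -0.852, -0.0],
[0.394, 0.069, 0.332, 0.0, -0.852, 0.0],
[0.418, 0.069, 0.302, 0.0, -0.852, 0.0],
[0.439, 0.069, 0.27, -0.0, -0.852, -0.0],
[0.458, 0.069, 0.236, 0.0, -0.852, 0.0],
[0.474, 0.069, 0.202, 0.0, -0.852, 0.0],
[0.488, 0.069, 0.166, 0.0, -0.852, -0.0],
endyaw 88.0
```

Call:
apply_moves(commands=[[[0.34,0.07,0.39,-0.11,-0.85,-0.05],[0.37,0.07,0.36,0,-0.85,0],[0.39,0.07,0.33,0,-0.85,0],[0.42,0.07,0.3,0,-0.85,0],[0.44,0.07,0.27,0,-0.85,0],[0.46,0.07,0.24,0,-0.85,0],[0.47,0.07,0.2,0,-0.85,0],[0.49,0.07,0.17,0,-0.85,0]]])

```text
clock: 2.82
eef_pos: [477.9, 147.7, 198.6]
tool_rot: [-1.572, 0.0, 1.567]
force: [-0.0, -0.4, 0.2]
width: -0.1
```

Run:
```python
from h import *
st();plan(jw(-150),32,88,8)
```

```text
2.8167 pos [477.9 147.7 198.6] rot [-1.572  0.     1.567] F [-0.  -0.4  0.2] T [-0.05 -0.02  0.01] w -0.1 q [ 0.14  0.55 -0.73  1.95  0.49  0.82  0.71]
[-0.025, 0.521, -0.016, 0.01, 0.044, -0.005],
[-0.025, 0.521, -0.017, 0.0, 0.044, -0.0],
[-0.025, 0.521, -0.017, -0.0, 0.044, 0.0],
[-0.025, 0.521, -0.017, 0.0, 0.044, -0.0],
[-0.025, 0.521, -0.017, -0.0, 0.044, -0.0],
[-0.025, 0.521, -0.017, 0.0, 0.044, 0.0],
[-0.025, 0.521, -0.017, 0.0, 0.044, -0.0],
[-0.025, 0.521, -0.017, 0.0, 0.044, -0.0],
endyaw 88.0
```

Call:
apply_moves(commands=[[[-0.03,0.52,-0.02,0,0.04,0],[-0.03,0.52,-0.02,0,0.04,0],[-0.03,0.52,-0.02,0,0.04,0],[-0.03,0.52,-0.02,0,0.04,0],[-0.03,0.52,-0.02,0,0.04,0],[-0.03,0.52,-0.02,0,0.04,0],[-0.03,0.52,-0.02,0,0.04,0],[0,0.4,0,0,0,0]]])

```text
clock: 3.48
eef_pos: [485.3, 148.2, 33.1]
tool_rot: [-1.579, -0.007, 1.554]
force: [0.3, 0.1, -0.4]
width: -0.1
```

Run:
```python
from h import *
s=st();print(wj(s['eef_pos']));plan(jw(-139),30,87.94,8)
```

```text
3.4833 pos [485.3 148.2  33.1] rot [-1.579 -0.007  1.554] F [ 0.3  0.1 -0.4] T [ 0.01 -0.01  0.01] w -0.1 q [-0.05  0.79 -0.46  2.06  0.78  0.46  0.45]
[-148.1622896     8.64879128]
[-0.028, 0.01, -0.028, 0.091, 0.027, 0.082],
[-0.028, 0.01, -0.028, 0.0, 0.028, 0.0],
[-0.027, 0.01, -0.028, 0.0, 0.028, -0.0],
[-0.027, 0.01, -0.028, -0.0, 0.028, 0.0],
[-0.027, 0.01, -0.028, 0.0, 0.028, -0.0],
[-0.027, 0.01, -0.028, -0.0, 0.028, 0.0],
[-0.027, 0.01, -0.029, 0.0, 0.028, -0.0],
[-0.027, 0.01, -0.029, -0.0, 0.028, 0.0],
endyaw 87.94
```

Call:
apply_moves(commands=[[[-0.11,0.03,-0.03,0.09,0.1,0.08],[-0.11,0,-0.03,0,0.1,0],[0,0,0,0,0,0]]])

```text
clock: 3.73
eef_pos: [485.5, 137.7, 28.9]
tool_rot: [-1.564, 0.004, 1.536]
force: [0.8, -0.2, 0.7]
width: -0.0
```

Run:
```python
from h import *
s=st();print(wj(s['eef_pos']));plan(jw(-135),30,87.94,4)
```

```text
3.7333 pos [485.5 137.7  28.9] rot [-1.564  0.004  1.536] F [ 0.8 -0.2  0.7] T [-0.01 -0.03 -0.04] w -0.0 q [-0.03  0.8  -0.46  2.05  0.77  0.47  0.46]
[-147.58774532   -1.85824168]
[0.012, -0.007, -0.079, -0.08, 0.003, -0.044],
[0.012, -0.007, -0.079, 0.0, 0.003, 0.0],
[0.012, -0.007, -0.079, -0.0, 0.003, -0.0],
[0.012, -0.007, -0.079, -0.0, 0.003, 0.0],
endyaw 87.94
```

Call:
apply_moves(commands=[[[0.01,-0.02,-0.06,-0.08,0,-0.04],[0.01,0,-0.06,0,0,0],[0.01,0,-0.06,0,0,0],[0.01,0,-0.06,0,0,0],[0,0,-0.06,0,0,0],[0,0,-0.06,0,0,0],[0,0,-0.06,0,0,0],[0,0,-0.06,0,0,0]]])

```text
clock: 4.4
eef_pos: [507.9, 138.7, 34.1]
tool_rot: [-1.576, -0.002, 1.534]
force: [-1.8, -0.2, -0.4]
width: -0.3
```

Run:
```python
from h import *
s=st();print(wj(s['eef_pos']))
```

```text
4.4 pos [507.9 138.7  34.1] rot [-1.576 -0.002  1.534] F [-1.8 -0.2 -0.4] T [0.04 0.34 0.04] w -0.3 q [-0.01  0.81 -0.48  2.    0.76  0.51  0.49]
[-1.25246987e+02 -5.10026985e-02]
```

Call:
apply_moves(commands=[[[0,0.04,-0.06,0.05,0,0],[0,0.04,-0.06,0,0,0],[0,0.02,-0.06,0,0,0],[0,0.02,-0.06,0,0,0],[0,0.02,-0.06,0,0,0],[0,0,-0.06,0,0,0],[0,0,-0.05,0,0,0],[0,0,-0.04,0,0,0]]])

```text
clock: 5.07
eef_pos: [523.3, 138.0, 27.3]
tool_rot: [-1.564, 0.0, 1.536]
force: [-3.3, -0.0, 4.2]
width: 0.0
```

Run:
```python
from h import *
s=st();print(wj(s['eef_pos']))
```

```text
5.0667 pos [523.3 138.   27.3] rot [-1.564  0.     1.536] F [-3.3 -0.   4.2] T [0.02 0.78 0.01] w 0.0 q [ 0.01  0.84 -0.5   1.95  0.74  0.55  0.53]
[-109.80448753   -0.12661449]
```

Call:
apply_moves(commands=[[[0,0,-0.05,-0.04,0,0],[0,0,-0.05,0,0,0],[0,0,-0.05,0,0,0],[0,0,-0.05,0,0,0],[0,0,-0.04,0,0,0],[0,0,-0.04,0,0,0]]])

```text
clock: 5.57
eef_pos: [536.7, 137.5, 27.3]
tool_rot: [-1.569, 0.0, 1.535]
force: [-2.6, -0.1, 3.0]
width: -0.5
```

Run:
```python
from h import *
s=st();print(wj(s['eef_pos']))
```

```text
5.5667 pos [536.7 137.5  27.3] rot [-1.569  0.     1.535] F [-2.6 -0.1  3. ] T [0.04 0.64 0.08] w -0.5 q [ 0.02  0.85 -0.5   1.92  0.74  0.57  0.55]
[-96.46304211  -0.22443279]
```

Close to home (about 5 mm left), so I'll take short steps and check force.

Call:
apply_moves(commands=[[[0,0,-0.03,0,0,0],[0,0,-0.03,0,0,0]]])

```text
clock: 5.73
eef_pos: [539.4, 137.3, 27.3]
tool_rot: [-1.569, 0.0, 1.535]
force: [-3.9, -1.0, 2.0]
width: -0.0
```

Call:
apply_moves(commands=[[[0,0,-0.03,0,0,0],[0,0,-0.02,0,0,0]]])

```text
clock: 5.9
eef_pos: [541.7, 137.2, 27.3]
tool_rot: [-1.569, 0.0, 1.535]
force: [-3.8, -0.2, 1.8]
width: 0.1
```

Call:
apply_moves(commands=[[[0,0,-0.03,0,0,0]]])

```text
clock: 5.98
eef_pos: [542.8, 137.2, 27.3]
tool_rot: [-1.569, 0.0, 1.535]
force: [-3.9, -0.1, 1.9]
width: 0.1
```

Call:
apply_moves(commands=[[[0,0,-0.03,0,0,0]]])

```text
clock: 6.07
eef_pos: [543.1, 137.2, 27.3]
tool_rot: [-1.567, 0.001, 1.535]
force: [-7.3, 0.4, 5.8]
width: -0.2
```

Call:
apply_moves(commands=[[[0,0,-0.03,0,0,0]]])

```text
clock: 6.15
eef_pos: [543.1, 137.1, 27.3]
tool_rot: [-1.565, 0.001, 1.535]
force: [-6.8, 0.7, 5.9]
width: -0.0
```

Call:
apply_moves(commands=[[[0,0,-0.025,0,0,0]]])

```text
clock: 6.23
eef_pos: [543.0, 137.2, 27.3]
tool_rot: [-1.563, 0.002, 1.536]
force: [-5.1, -0.5, 4.5]
width: -0.2
```

Call:
apply_moves(commands=[[[0,0,-0.025,0,0,0]]])

```text
clock: 6.32
eef_pos: [543.0, 137.1, 27.3]
tool_rot: [-1.561, 0.002, 1.536]
force: [-6.2, 0.4, 4.4]
width: 0.4
```

Call:
apply_moves(commands=[[[0,0,-0.06,0,0,0]]])

```text
clock: 6.4
eef_pos: [543.0, 137.1, 27.3]
tool_rot: [-1.557, 0.004, 1.537]
force: [-11.4, 0.4, 9.5]
width: 0.2
```

Call:
apply_moves(commands=[[[0,0,0.1,0,0,0],[0,0,0.2,0,0,0],[0,-0.1,0.5,0,0,0],[0,-0.7,0.5,0,0,0],[0,-1,0,0,0,0],[0,-1,0,0,0,0],[0,-1,0,0,0,0],[0,-0.8,0,0,0,0]]], claw=0)

```text
clock: 7.07
eef_pos: [490.1, 137.9, 211.9]
tool_rot: [-1.555, 0.005, 1.538]
force: [0.4, -0.1, -0.1]
width: -0.1
```

Run:
```python
from h import *
st()
d=grab('top','top1.png');f=lambda p:np.array([p[0]/4+200-.375,p[1]/4+190-.375])
grab('wrist','wrist1.png')
c=d['image'][190:340,200:400];cv2.imwrite('pics/topc1.png',cv2.resize(c,None,fx=4,fy=4,interpolation=cv2.INTER_CUBIC)[:,:,::-1])
plan((633,134),225,150,16)
```

```text
7.0667 pos [490.1 137.9 211.9] rot [-1.555  0.005  1.538] F [ 0.4 -0.1 -0.1] T [-0.   -0.12 -0.03] w -0.1 q [ 0.17  0.55 -0.74  1.9   0.47  0.89  0.73]
[-0.001, -0.018, -0.218, -0.082, -0.774, -0.028],
[-0.016, -0.017, -0.218, -0.0, -0.774, -0.0],
[-0.03, -0.017, -0.216, 0.0, -0.774, 0.0],
[-0.045, -0.017, -0.214, 0.0, -0.774, 0.0],
[-0.059, -0.017, -0.21, 0.0, -0.774, -0.0],
[-0.073, -0.017, -0.206, 0.0, -0.774, 0.0],
[-0.087, -0.017, -0.201, 0.0, -0.774, 0.0],
[-0.1, -0.017, -0.194, 0.0, -0.774, 0.0],
[-0.113, -0.017, -0.187, 0.0, -0.774, 0.0],
[-0.126, -0.017, -0.179, 0.0, -0.774, 0.0],
[-0.137, -0.017, -0.17, 0.0, -0.774, 0.0],
[-0.149, -0.017, -0.16, 0.0, -0.774, -0.0],
[-0.159, -0.017, -0.15, 0.0, -0.774, 0.0],
[-0.169, -0.017, -0.139, 0.0, -0.774, 0.0],
[-0.178, -0.017, -0.127, 0.0, -0.774, 0.0],
[-0.186, -0.017, -0.115, -0.0, -0.774, 0.0],
endyaw 150.0
```

View pics/wrist1.png

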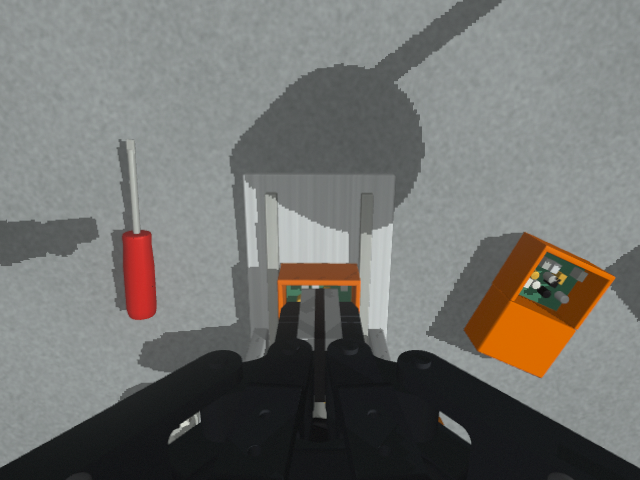

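The wrist picture shows the front wall's outer face at cols 278–360, rows 264–280, with the gripper body over the rest. I'll check the housing x in both views and move over the knob.

Run:
```python
from h import *
d=load('wrist1.png')
for u in(290,345):
  for v,z in((264,12),(279.5,50)): print(u,v,np.round(wj(onz(d,u,v,z)),1))
print('plate end',wj(onz(d,320,174,12)))
d=load('top1.png');hsv=cv2.cvtColor(d['image'],cv2.COLOR_RGB2HSV)
m=(hsv[...,0]<16)&(hsv[...,1]>150)&(hsv[...,2]>90)
for u in(258,265,275,283):
  v=np.where(m[235:310,u])[0]+235; print('top',u,v.min(),v.max(),np.round(wj(onz(d,u,v.max()+.5,50)),1))
```

```text
290 264 [-78.9 -25.4]
290 279.5 [-80.5 -22.7]
345 264 [-79.1  24.1]
345 279.5 [-80.7  21.9]
plate end [-160.26612267    1.32274194]
top 258 242 278 [-79.7  20.7]
top 265 243 278 [-79.1   8.4]
top 275 243 279 [-80.   -9.4]
top 283 244 279 [-79.3 -23.5]
```

Call:
apply_moves(commands=[[[0,-0.02,-0.22,-0.08,-0.78,-0.03],[-0.02,-0.02,-0.22,0,-0.78,0],[-0.03,-0.02,-0.22,0,-0.78,0],[-0.05,-0.02,-0.21,0,-0.78,0],[-0.06,-0.02,-0.21,0,-0.78,0],[-0.07,-0.02,-0.21,0,-0.78,0],[-0.09,-0.02,-0.2,0,-0.78,0],[-0.1,-0.02,-0.19,0,-0.78,0]]], claw=85)

```text
clock: 7.83
eef_pos: [568.7, 133.8, 221.1]
tool_rot: [-1.581, 0.012, 2.103]
force: [-0.7, -0.5, -0.1]
width: 85.1
```

Run:
```python
from h import *
st();grab('wrist','wrist2.png')
plan((633,134),230,156,8)
```

```text
7.8333 pos [568.7 133.8 221.1] rot [-1.581  0.012  2.103] F [-0.7 -0.5 -0.1] T [0.08 0.03 0.04] w 85.1 q [ 0.24  0.67 -0.87  1.72  0.6   1.03  1.26]
[-0.098, -0.025, -0.169, 0.133, -0.885, -0.14],
[-0.11, -0.028, -0.161, -0.0, -0.886, 0.0],
[-0.122, -0.028, -0.152, 0.0, -0.886, 0.0],
[-0.134, -0.028, -0.142, 0.0, -0.886, -0.0],
[-0.144, -0.028, -0.131, -0.0, -0.886, 0.0],
[-0.154, -0.028, -0.12, 0.0, -0.886, 0.0],
[-0.163, -0.028, -0.107, 0.0, -0.886, 0.0],
[-0.171, -0.028, -0.094, 0.0, -0.886, 0.0],
endyaw 156.0
```

View pics/wrist2.png

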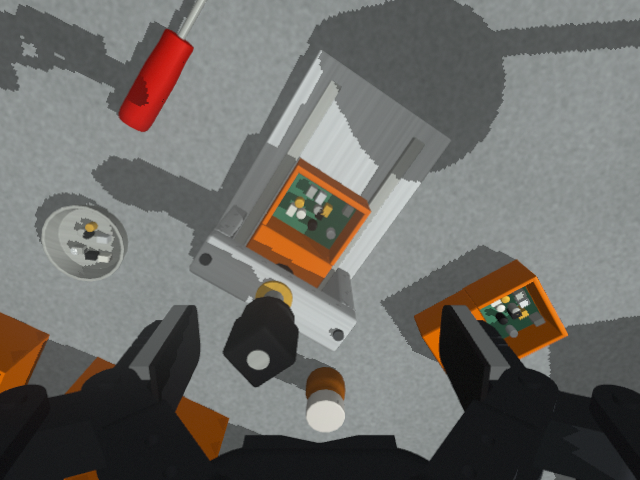

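Both views put the front wall at jig x ≈ -80, so the housing is home. The knob top in the wrist view has corners near (223,352), (258,386) and (296,350), with the cap at (258,359).

Run:
```python
from h import *
d=load('wrist2.png');g=cv2.cvtColor(d['image'],cv2.COLOR_RGB2GRAY)
P=[onz(d,*p,172)[:2] for p in((223,352),(258,386),(296,350))]
for a,b in((0,1),(1,2)):v=P[b]-P[a];print(np.linalg.norm(v),np.degrees(np.arctan2(v[1],v[0])))
print('mid',(P[0]+P[2])/2,'cap',onz(d,258,359,172))
c=d['image'][310:400,200:320];cv2.imwrite('pics/k.png',cv2.resize(c,None,fx=6,fy=6,interpolation=cv2.INTER_CUBIC)[:,:,::-1]*1)
k=cv2.imread('pics/k.png');k=np.clip(k.astype(float)*2.5,0,255).astype(np.uint8);cv2.imwrite('pics/k.png',k)
```

```text
27.830434565796978 70.0823506578706
31.25276510902341 167.6658260612056
mid [628.19092675 132.75050798] cap [632.98010101 134.41591262 172.        ]
```

View pics/k.png

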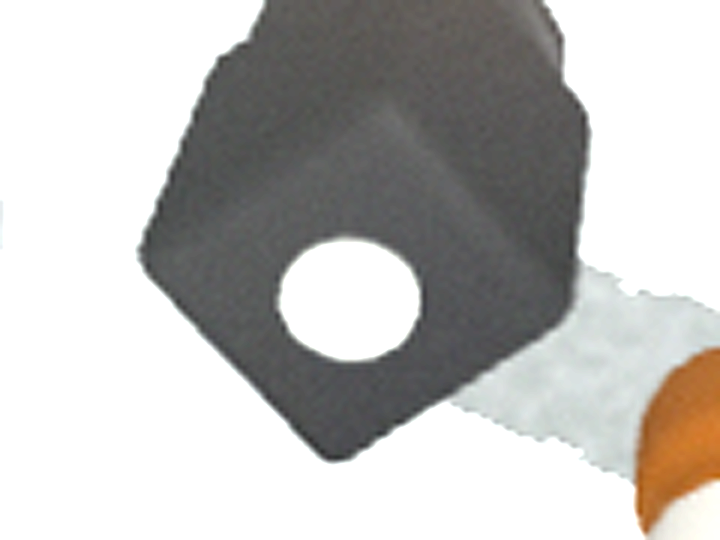

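The enlarged knob shows top-face corners at crop px (140,258), (335,465), (575,305) and (388,108).

Run:
```python
from h import *
d=load('wrist2.png')
P=np.array([onz(d,u/6+200-.4,v/6+310-.4,172)[:2] for u,v in((140,258),(335,465),(575,305),(388,108))])
for i in range(4):v=P[(i+1)%4]-P[i];print(np.linalg.norm(v),np.degrees(np.arctan2(v[1],v[0]))%90)
print(P.mean(0))
```

```text
27.255939790456054 67.36565352703977
28.13381234837124 68.15055174083756
25.46565764015569 69.25206388685048
27.329737810322946 64.39008835014124
[631.62181031 134.61401855]
```

Run:
```python
from h import *
plan((633,134.3),222,157.2,8)
```

```text
[-0.097, -0.0, -0.169, 0.133, -0.915, -0.14],
[-0.11, -0.003, -0.161, 0.0, -0.916, -0.0],
[-0.122, -0.003, -0.152, 0.0, -0.916, 0.0],
[-0.134, -0.003, -0.141, -0.0, -0.916, 0.0],
[-0.145, -0.003, -0.13, 0.0, -0.916, 0.0],
[-0.155, -0.003, -0.118, 0.0, -0.916, 0.0],
[-0.164, -0.003, -0.105, 0.0, -0.916, 0.0],
[-0.172, -0.003, -0.092, 0.0, -0.916, 0.0],
endyaw 157.2
```

Call:
apply_moves(commands=[[[-0.1,-0.01,-0.17,0.13,-0.9,-0.14],[-0.11,-0.01,-0.16,0,-0.9,0],[-0.12,-0.01,-0.15,0,-0.9,0],[-0.13,-0.01,-0.14,0,-0.9,0],[-0.14,-0.01,-0.13,0,-0.9,0],[-0.15,-0.01,-0.12,0,-0.9,0],[-0.16,-0.01,-0.11,0,-0.9,0],[-0.17,-0.01,-0.09,0,-0.9,0]]])

```text
clock: 8.55
eef_pos: [633.7, 132.5, 218.3]
tool_rot: [-1.566, 0.003, 2.747]
force: [0.1, -0.3, -0.3]
width: 85.0
```

Run:
```python
from h import *
st();plan((633,134.3),190,157.2,3)
```

```text
8.55 pos [633.7 132.5 218.3] rot [-1.566  0.003  2.747] F [ 0.1 -0.3 -0.3] T [ 0.04 -0.01  0.01] w 85.0 q [ 0.27  0.82 -1.    1.52  0.73  1.2   1.9 ]
[0.012, 0.236, -0.013, -0.054, 0.013, -0.037],
[0.011, 0.236, -0.012, 0.0, 0.013, -0.0],
[0.011, 0.236, -0.012, 0.0, 0.013, 0.0],
endyaw 157.2
```

Call:
apply_moves(commands=[[[0.02,0.4,-0.02,-0.05,0.02,-0.04],[0.02,0.4,-0.02,0,0.02,0],[0.02,0.4,-0.01,0,0,0],[0,0.4,-0.01,0,0,0],[0,0.2,0,0,0,0],[0,0,0,0,0,0]]])

```text
clock: 9.05
eef_pos: [634.5, 134.8, 139.6]
tool_rot: [-1.572, 0.004, 2.736]
force: [0.7, -0.6, -0.7]
width: 84.8
```

Run:
```python
from h import *
st();plan((633,134.3),142,157.2,1)
```

```text
9.05 pos [634.5 134.8 139.6] rot [-1.572  0.004  2.736] F [ 0.7 -0.6 -0.7] T [ 0.07 -0.    0.04] w 84.8 q [ 0.25  0.9  -0.94  1.59  0.81  1.07  1.82]
[0.029, -0.059, 0.027, 0.009, -0.092, -0.05],
endyaw 157.2
```

Call:
apply_moves(commands=[[[0.03,-0.07,0.03,0,-0.1,-0.05],[0,0,0,0,0,0],[0,0,0,0,0,0],[0,0,0,0,0,0]]], claw=40)

```text
clock: 9.38
eef_pos: [633.3, 134.6, 144.1]
tool_rot: [-1.573, 0.001, 2.744]
force: [-0.8, 0.1, 0.2]
width: 40.2
```

Run:
```python
from h import *
st();plan((633,134.3),142,157.2,1)
```

```text
9.3833 pos [633.3 134.6 144.1] rot [-1.573e+00  1.000e-03  2.744e+00] F [-0.8  0.1  0.2] T [-0.02 -0.04  0.02] w 40.2 q [ 0.26  0.9  -0.95  1.59  0.81  1.08  1.83]
[0.004, 0.053, 0.009, 0.022, 0.001, -0.017],
endyaw 157.2
```

Call:
apply_moves(commands=[[[0,0.02,0,0,0,0],[0,0,0,0,0,0]]], claw=30)

```text
clock: 9.55
eef_pos: [634.5, 134.5, 144.9]
tool_rot: [-1.574, 0.004, 2.743]
force: [0.6, 0.1, -2.0]
width: 30.0
```

Call:
apply_moves(commands=[[[0,0,0,0,0,0],[0,0,0,0,0,0]]], claw=20)

```text
clock: 9.72
eef_pos: [634.5, 134.4, 145.0]
tool_rot: [-1.574, 0.005, 2.743]
force: [0.2, -0.3, -1.7]
width: 29.2
```

Run:
```python
from h import *
st()
```

```text
9.7167 pos [634.5 134.4 145. ] rot [-1.574  0.005  2.743] F [ 0.2 -0.3 -1.7] T [ 0.03 -0.1   0.07] w 29.2 q [ 0.26  0.9  -0.95  1.59  0.81  1.08  1.83]
```

```bash
cat >> h.py <<'E'
def kn(n=0):
    S=[readout.read_state()]
    for _ in range(n): eyes.get_image('wrist');S.append(readout.read_state())
    a=2.743-((S[-1]['tool_rot'][2]+np.pi)%(2*np.pi)-np.pi)
    if a<-.5:a+=2*np.pi
    z=S[-1]['eef_pos'][2]
    l='%.2f a=%.3f zerr=%.2f xy=%s F=%s Tz=%s tau7=%.2f q7=%.2f w=%.1f'%(S[-1]['clock'],a,z-(144.8-4.8*a),np.round(S[-1]['eef_pos'][:2],1),np.round(np.mean([s['force'] for s in S],0),1),np.round([s['torque'][2] for s in S],3),S[-1]['tau'][6],S[-1]['qpos'][6],S[-1]['width'])
    print(l);open('log.txt','a').write(l+'\n')
E
cat > k.sh <<'E'
python3 -c "from h import *;kn(${1:-0})"
E
bash k.sh 2
```

```text
9.82 a=-0.000 zerr=0.15 xy=[634.5 134.4] F=[ 0.3  0.3 -2. ] Tz=[0.068 0.096 0.06 ] tau7=-0.06 q7=1.83 w=29.3
```

Call:
apply_moves(commands=[[[0,0.009,0,0,0.8,0],[0,0.009,0,0,0.8,0]]])

```text
clock: 9.98
eef_pos: [634.6, 134.4, 144.1]
tool_rot: [-1.575, 0.004, 2.6]
force: [0.7, -0.4, 0.2]
width: 28.9
```

```bash
bash k.sh 3
```

```text
10.13 a=0.139 zerr=0.04 xy=[634.6 134.4] F=[ 0.5  0.  -0.8] Tz=[ 0.155  0.063 -0.126 -0.127] tau7=-0.04 q7=1.71 w=29.1
```

Call:
apply_moves(commands=[[[0,0.009,0,0,0.8,0],[0,0.009,0,0,0.8,0]]])

```text
clock: 10.3
eef_pos: [634.7, 134.3, 143.4]
tool_rot: [-1.575, 0.003, 2.466]
force: [0.8, 0.5, 0.2]
width: 28.9
```

```bash
bash k.sh 3
```

```text
10.45 a=0.274 zerr=0.01 xy=[634.7 134.3] F=[ 0.7 -0.1 -0.4] Tz=[ 0.113  0.037 -0.07  -0.143] tau7=-0.05 q7=1.59 w=29.4
```

Call:
apply_moves(commands=[[[0,0.01,0,0,1,0]]])

```text
clock: 10.53
eef_pos: [634.8, 134.2, 143.0]
tool_rot: [-1.576, 0.003, 2.384]
force: [0.8, -1.4, 0.6]
width: 29.1
```

```bash
bash k.sh
```

```text
10.53 a=0.359 zerr=-0.03 xy=[634.8 134.2] F=[ 0.8 -1.4  0.6] Tz=[0.203] tau7=1.42 q7=1.52 w=29.1
```

Call:
apply_moves(commands=[[[0,0.01,0,0,1,0]]])

```text
clock: 10.62
eef_pos: [634.9, 134.2, 142.7]
tool_rot: [-1.576, 0.003, 2.296]
force: [0.4, -0.0, -0.1]
width: 29.1
```

```bash
bash k.sh
```

```text
10.62 a=0.447 zerr=-0.00 xy=[634.9 134.2] F=[ 0.4 -0.  -0.1] Tz=[0.133] tau7=0.83 q7=1.44 w=29.1
```

Call:
apply_moves(commands=[[[0,0.01,0,0,1,0]]])

```text
clock: 10.7
eef_pos: [635.0, 134.0, 142.2]
tool_rot: [-1.576, 0.002, 2.208]
force: [0.2, 0.2, -0.0]
width: 29.1
```

```bash
bash k.sh
```

```text
10.70 a=0.535 zerr=0.00 xy=[635. 134.] F=[ 0.2  0.2 -0. ] Tz=[0.159] tau7=0.81 q7=1.36 w=29.1
```

Call:
apply_moves(commands=[[[0,0.01,0,0,1,0]]])

```text
clock: 10.78
eef_pos: [635.0, 134.0, 141.9]
tool_rot: [-1.577, 0.002, 2.12]
force: [1.3, -0.5, -0.1]
width: 29.0
```

```bash
bash k.sh
```

```text
10.78 a=0.623 zerr=0.05 xy=[635. 134.] F=[ 1.3 -0.5 -0.1] Tz=[0.188] tau7=0.79 q7=1.29 w=29.0
```

Call:
apply_moves(commands=[[[0,0.01,0,0,1,0]]])

```text
clock: 10.87
eef_pos: [635.1, 133.9, 141.4]
tool_rot: [-1.577, 0.001, 2.032]
force: [0.1, -0.6, -1.0]
width: 29.2
```

```bash
bash k.sh
```

```text
10.87 a=0.711 zerr=0.03 xy=[635.1 133.9] F=[ 0.1 -0.6 -1. ] Tz=[0.157] tau7=0.78 q7=1.21 w=29.2
```

Call:
apply_moves(commands=[[[0,0.01,0,0,1,0]]])

```text
clock: 10.95
eef_pos: [635.1, 133.8, 141.0]
tool_rot: [-1.577, 0.001, 1.944]
force: [0.2, 0.1, 0.3]
width: 29.1
```

```bash
bash k.sh
```

```text
10.95 a=0.799 zerr=0.07 xy=[635.1 133.8] F=[0.2 0.1 0.3] Tz=[0.17] tau7=0.78 q7=1.14 w=29.1
```

```bash
sed -i 's/tau7=%.2f/tau7=%.4f/' h.py
```

Call:
apply_moves(commands=[[[0,0.011,0,0,1,0]]])

```text
clock: 11.03
eef_pos: [635.1, 133.7, 140.6]
tool_rot: [-1.577, 0.0, 1.855]
force: [0.4, 0.2, 0.4]
width: 29.3
```

```bash
bash k.sh
```

```text
11.03 a=0.888 zerr=0.03 xy=[635.1 133.7] F=[0.4 0.2 0.4] Tz=[0.168] tau7=0.7732 q7=1.06 w=29.3
```

Call:
apply_moves(commands=[[[0,0.011,0,0,1,0]]])

```text
clock: 11.12
eef_pos: [635.2, 133.6, 140.1]
tool_rot: [-1.577, -0.0, 1.767]
force: [1.1, -0.2, -0.7]
width: 29.1
```

```bash
bash k.sh
```

```text
11.12 a=0.976 zerr=-0.01 xy=[635.2 133.6] F=[ 1.1 -0.2 -0.7] Tz=[0.167] tau7=0.7699 q7=0.99 w=29.1
```

Call:
apply_moves(commands=[[[0,0.011,0,0,1,0]]])

```text
clock: 11.2
eef_pos: [635.2, 133.5, 139.7]
tool_rot: [-1.577, -0.0, 1.679]
force: [-0.1, -0.6, 0.4]
width: 29.0
```

```bash
bash k.sh
```

```text
11.20 a=1.064 zerr=-0.00 xy=[635.2 133.5] F=[-0.1 -0.6  0.4] Tz=[0.173] tau7=0.7663 q7=0.91 w=29.0
```

Call:
apply_moves(commands=[[[0,0.011,0,0,1,0]]])

```text
clock: 11.28
eef_pos: [635.1, 133.4, 139.2]
tool_rot: [-1.576, -0.001, 1.591]
force: [-0.4, -1.2, 0.6]
width: 28.9
```

```bash
bash k.sh
```

```text
11.28 a=1.152 zerr=-0.03 xy=[635.1 133.4] F=[-0.4 -1.2  0.6] Tz=[0.139] tau7=0.7627 q7=0.84 w=28.9
```

Call:
apply_moves(commands=[[[0,0.011,0,0,1,0]]])

```text
clock: 11.37
eef_pos: [635.1, 133.3, 138.8]
tool_rot: [-1.576, -0.001, 1.503]
force: [0.3, -0.5, 0.3]
width: 29.3
```

```bash
bash k.sh
```

```text
11.37 a=1.240 zerr=-0.00 xy=[635.1 133.3] F=[ 0.3 -0.5  0.3] Tz=[0.178] tau7=0.7584 q7=0.77 w=29.3
```

Call:
apply_moves(commands=[[[0,0.011,0,0,1,0]]])

```text
clock: 11.45
eef_pos: [635.1, 133.2, 138.4]
tool_rot: [-1.576, -0.001, 1.415]
force: [-0.2, -0.8, 0.6]
width: 28.9
```

```bash
bash k.sh
```

```text
11.45 a=1.328 zerr=0.01 xy=[635.1 133.2] F=[-0.2 -0.8  0.6] Tz=[0.11] tau7=0.7557 q7=0.69 w=28.9
```

tau7 is very clean, drifting about -0.004 per row. Contact should show as a kink of about +0.008 per row. Not reached yet, so I'll continue.

Call:
apply_moves(commands=[[[0,0.011,0,0,1,0]]])

```text
clock: 11.53
eef_pos: [635.1, 133.1, 138.0]
tool_rot: [-1.576, -0.001, 1.327]
force: [0.5, -0.8, -0.9]
width: 28.9
```

```bash
bash k.sh
```

```text
11.53 a=1.416 zerr=-0.02 xy=[635.1 133.1] F=[ 0.5 -0.8 -0.9] Tz=[0.207] tau7=0.7524 q7=0.62 w=28.9
```

Call:
apply_moves(commands=[[[0,0.011,0,0,1,0]]])

```text
clock: 11.62
eef_pos: [635.1, 133.1, 137.6]
tool_rot: [-1.576, -0.002, 1.239]
force: [1.2, -1.2, 1.0]
width: 29.1
```

```bash
bash k.sh
```

```text
11.62 a=1.504 zerr=-0.00 xy=[635.1 133.1] F=[ 1.2 -1.2  1. ] Tz=[0.113] tau7=0.7492 q7=0.55 w=29.1
```

Call:
apply_moves(commands=[[[0,0.011,0,0,1,0]]])

```text
clock: 11.7
eef_pos: [635.0, 132.9, 137.2]
tool_rot: [-1.576, -0.002, 1.151]
force: [0.8, -1.2, -0.2]
width: 29.1
```

```bash
bash k.sh
```

```text
11.70 a=1.592 zerr=-0.01 xy=[635.  132.9] F=[ 0.8 -1.2 -0.2] Tz=[0.154] tau7=0.7457 q7=0.48 w=29.1
```

Call:
apply_moves(commands=[[[0,0.011,0,0,1,0]]])

```text
clock: 11.78
eef_pos: [635.0, 132.8, 136.7]
tool_rot: [-1.575, -0.002, 1.063]
force: [0.3, -1.4, 0.6]
width: 29.1
```

```bash
bash k.sh
```

```text
11.78 a=1.680 zerr=-0.03 xy=[635.  132.8] F=[ 0.3 -1.4  0.6] Tz=[0.166] tau7=0.7425 q7=0.40 w=29.1
```

Call:
apply_moves(commands=[[[0,0.011,0,0,1,0]]])

```text
clock: 11.87
eef_pos: [634.9, 132.7, 136.3]
tool_rot: [-1.575, -0.002, 0.975]
force: [0.2, -0.5, 0.5]
width: 29.1
```

```bash
bash k.sh
```

```text
11.87 a=1.768 zerr=-0.02 xy=[634.9 132.7] F=[ 0.2 -0.5  0.5] Tz=[0.126] tau7=0.7395 q7=0.33 w=29.1
```

Call:
apply_moves(commands=[[[0,0.011,0,0,1,0]]])

```text
clock: 11.95
eef_pos: [634.9, 132.6, 135.8]
tool_rot: [-1.575, -0.002, 0.887]
force: [-0.4, 0.5, -0.3]
width: 29.3
```

```bash
bash k.sh
```

```text
11.95 a=1.856 zerr=-0.07 xy=[634.9 132.6] F=[-0.4  0.5 -0.3] Tz=[0.17] tau7=0.7365 q7=0.26 w=29.3
```

Call:
apply_moves(commands=[[[0,0.01,0,0,1,0]]])

```text
clock: 12.03
eef_pos: [634.8, 132.6, 135.5]
tool_rot: [-1.575, -0.002, 0.799]
force: [-0.0, -1.2, 0.4]
width: 29.1
```

```bash
bash k.sh
```

```text
12.03 a=1.944 zerr=-0.00 xy=[634.8 132.6] F=[-0.  -1.2  0.4] Tz=[0.167] tau7=0.7320 q7=0.19 w=29.1
```

Call:
apply_moves(commands=[[[0,0.01,0,0,1,0]]])

```text
clock: 12.12
eef_pos: [634.7, 132.5, 135.0]
tool_rot: [-1.575, -0.002, 0.711]
force: [0.3, -0.0, 0.9]
width: 29.0
```

```bash
bash k.sh
```

```text
12.12 a=2.032 zerr=-0.01 xy=[634.7 132.5] F=[ 0.3 -0.   0.9] Tz=[0.131] tau7=0.7288 q7=0.12 w=29.0
```

Call:
apply_moves(commands=[[[0,0.01,0,0,1,0]]])

```text
clock: 12.2
eef_pos: [634.6, 132.5, 134.6]
tool_rot: [-1.575, -0.002, 0.623]
force: [1.2, -0.2, -0.3]
width: 29.1
```

```bash
bash k.sh
```

```text
12.20 a=2.120 zerr=-0.04 xy=[634.6 132.5] F=[ 1.2 -0.2 -0.3] Tz=[0.141] tau7=0.7258 q7=0.05 w=29.1
```

Call:
apply_moves(commands=[[[0,0.01,0,0,1,0]]])

```text
clock: 12.28
eef_pos: [634.6, 132.4, 134.2]
tool_rot: [-1.574, -0.002, 0.535]
force: [0.0, -0.1, 0.2]
width: 29.4
```

```bash
bash k.sh
```

```text
12.28 a=2.208 zerr=-0.00 xy=[634.6 132.4] F=[ 0.  -0.1  0.2] Tz=[0.234] tau7=0.7231 q7=-0.02 w=29.4
```

Call:
apply_moves(commands=[[[0,0.01,0,0,1,0]]])

```text
clock: 12.37
eef_pos: [634.5, 132.4, 133.8]
tool_rot: [-1.574, -0.002, 0.447]
force: [1.2, -0.4, 0.4]
width: 29.0
```

```bash
bash k.sh
```

```text
12.37 a=2.296 zerr=-0.00 xy=[634.5 132.4] F=[ 1.2 -0.4  0.4] Tz=[0.142] tau7=0.7205 q7=-0.10 w=29.0
```

Call:
apply_moves(commands=[[[0,0.01,0,0,1,0]]])

```text
clock: 12.45
eef_pos: [634.4, 132.4, 133.3]
tool_rot: [-1.574, -0.002, 0.359]
force: [0.6, -0.9, 0.5]
width: 29.1
```

```bash
bash k.sh
```

```text
12.45 a=2.384 zerr=-0.03 xy=[634.4 132.4] F=[ 0.6 -0.9  0.5] Tz=[0.134] tau7=0.7180 q7=-0.17 w=29.1
```

Call:
apply_moves(commands=[[[0,0.01,0,0,1,0]]])

```text
clock: 12.53
eef_pos: [634.3, 132.3, 132.9]
tool_rot: [-1.574, -0.002, 0.271]
force: [-0.4, -1.3, 0.2]
width: 28.9
```

```bash
bash k.sh
```

```text
12.53 a=2.472 zerr=-0.04 xy=[634.3 132.3] F=[-0.4 -1.3  0.2] Tz=[0.19] tau7=0.7154 q7=-0.24 w=28.9
```

Call:
apply_moves(commands=[[[0,0.01,0,0,1,0]]])

```text
clock: 12.62
eef_pos: [634.2, 132.3, 132.5]
tool_rot: [-1.574, -0.002, 0.184]
force: [0.5, -0.2, -0.2]
width: 29.3
```

```bash
bash k.sh
```

```text
12.62 a=2.559 zerr=-0.03 xy=[634.2 132.3] F=[ 0.5 -0.2 -0.2] Tz=[0.161] tau7=0.7129 q7=-0.30 w=29.3
```

Call:
apply_moves(commands=[[[0,0.01,0,0,1,0]]])

```text
clock: 12.7
eef_pos: [634.1, 132.3, 132.1]
tool_rot: [-1.574, -0.002, 0.096]
force: [0.4, -0.7, 0.0]
width: 29.4
```

```bash
bash k.sh
```

```text
12.70 a=2.647 zerr=-0.01 xy=[634.1 132.3] F=[ 0.4 -0.7  0. ] Tz=[0.142] tau7=0.7103 q7=-0.37 w=29.4
```

Call:
apply_moves(commands=[[[0,0.01,0,0,1,0]]])

```text
clock: 12.78
eef_pos: [634.0, 132.3, 131.7]
tool_rot: [-1.574, -0.002, 0.008]
force: [0.3, -1.6, 0.5]
width: 29.0
```

```bash
bash k.sh
```

```text
12.78 a=2.735 zerr=-0.02 xy=[634.  132.3] F=[ 0.3 -1.6  0.5] Tz=[0.172] tau7=0.7080 q7=-0.44 w=29.0
```

Call:
apply_moves(commands=[[[0,0.01,0,0,1,0]]])

```text
clock: 12.87
eef_pos: [633.9, 132.3, 131.2]
tool_rot: [-1.574, -0.002, -0.08]
force: [0.7, -0.5, -0.6]
width: 29.2
```

```bash
bash k.sh
```

```text
12.87 a=2.823 zerr=-0.05 xy=[633.9 132.3] F=[ 0.7 -0.5 -0.6] Tz=[0.124] tau7=0.7058 q7=-0.51 w=29.2
```

Call:
apply_moves(commands=[[[0,0.01,0,0,1,0]]])

```text
clock: 12.95
eef_pos: [633.8, 132.4, 130.8]
tool_rot: [-1.574, -0.002, -0.168]
force: [0.9, 0.2, 0.5]
width: 29.4
```

```bash
bash k.sh
```

```text
12.95 a=2.911 zerr=-0.02 xy=[633.8 132.4] F=[0.9 0.2 0.5] Tz=[0.138] tau7=0.7038 q7=-0.58 w=29.4
```

Call:
apply_moves(commands=[[[0,0.01,0,0,1,0]]])

```text
clock: 13.03
eef_pos: [633.7, 132.3, 130.4]
tool_rot: [-1.574, -0.002, -0.256]
force: [-0.1, -1.0, 1.0]
width: 28.8
```

```bash
bash k.sh
```

```text
13.03 a=2.999 zerr=-0.04 xy=[633.7 132.3] F=[-0.1 -1.   1. ] Tz=[0.153] tau7=0.7016 q7=-0.65 w=28.8
```

Call:
apply_moves(commands=[[[0,0.01,0,0,1,0]]])

```text
clock: 13.12
eef_pos: [633.6, 132.4, 129.9]
tool_rot: [-1.574, -0.002, -0.343]
force: [0.1, -1.3, 0.8]
width: 29.0
```

```bash
bash k.sh
```

```text
13.12 a=3.086 zerr=-0.04 xy=[633.6 132.4] F=[ 0.1 -1.3  0.8] Tz=[0.138] tau7=0.6995 q7=-0.72 w=29.0
```

Call:
apply_moves(commands=[[[0,0.01,0,0,1,0]]])

```text
clock: 13.2
eef_pos: [633.6, 132.4, 129.5]
tool_rot: [-1.574, -0.002, -0.431]
force: [0.9, -1.1, -0.3]
width: 29.1
```

```bash
bash k.sh
```

```text
13.20 a=3.174 zerr=-0.04 xy=[633.6 132.4] F=[ 0.9 -1.1 -0.3] Tz=[0.186] tau7=0.6981 q7=-0.79 w=29.1
```

Call:
apply_moves(commands=[[[0,0.01,0,0,1,0]]])

```text
clock: 13.28
eef_pos: [633.5, 132.5, 129.1]
tool_rot: [-1.574, -0.001, -0.519]
force: [1.3, -1.2, 0.5]
width: 28.9
```

```bash
bash k.sh
```

```text
13.28 a=3.262 zerr=-0.06 xy=[633.5 132.5] F=[ 1.3 -1.2  0.5] Tz=[0.093] tau7=0.6938 q7=-0.86 w=28.9
```

Call:
apply_moves(commands=[[[0,0.01,0,0,1,0]]])

```text
clock: 13.37
eef_pos: [633.4, 132.5, 128.7]
tool_rot: [-1.574, -0.002, -0.607]
force: [0.1, -0.8, 0.5]
width: 29.0
```

```bash
bash k.sh
```

```text
13.37 a=3.350 zerr=-0.03 xy=[633.4 132.5] F=[ 0.1 -0.8  0.5] Tz=[0.146] tau7=0.6833 q7=-0.92 w=29.0
```

tau7 shows a kink at a≈3.22–3.26, and the extra slope has the expected size of ~0.009 per row. That fits contact, so I'll go on a few rows to confirm.

Call:
apply_moves(commands=[[[0,0.01,0,0,1,0]]])

```text
clock: 13.45
eef_pos: [633.3, 132.6, 128.3]
tool_rot: [-1.574, -0.002, -0.694]
force: [0.6, -1.1, 1.1]
width: 29.2
```

```bash
bash k.sh
```

```text
13.45 a=3.437 zerr=-0.04 xy=[633.3 132.6] F=[ 0.6 -1.1  1.1] Tz=[0.166] tau7=0.6742 q7=-0.99 w=29.2
```

Call:
apply_moves(commands=[[[0,0.01,0,0,1,0]]])

```text
clock: 13.53
eef_pos: [633.2, 132.7, 127.9]
tool_rot: [-1.574, -0.002, -0.782]
force: [-0.0, -2.1, 1.5]
width: 28.9
```

```bash
bash k.sh
```

```text
13.53 a=3.525 zerr=-0.01 xy=[633.2 132.7] F=[-0.  -2.1  1.5] Tz=[0.109] tau7=0.6648 q7=-1.06 w=28.9
```

Call:
apply_moves(commands=[[[0,0.01,0,0,1,0]]])

```text
clock: 13.62
eef_pos: [633.2, 132.7, 127.5]
tool_rot: [-1.574, -0.002, -0.87]
force: [-0.0, -1.0, 0.8]
width: 29.1
```

```bash
bash k.sh
```

```text
13.62 a=3.613 zerr=-0.01 xy=[633.2 132.7] F=[-0.  -1.   0.8] Tz=[0.213] tau7=0.6555 q7=-1.13 w=29.1
```

Call:
apply_moves(commands=[[[0,0.01,0,0,1,0]]])

```text
clock: 13.7
eef_pos: [633.1, 132.8, 127.0]
tool_rot: [-1.574, -0.002, -0.957]
force: [-0.1, -0.9, 0.9]
width: 29.1
```

```bash
bash k.sh
```

```text
13.70 a=3.700 zerr=-0.01 xy=[633.1 132.8] F=[-0.1 -0.9  0.9] Tz=[0.194] tau7=0.6466 q7=-1.19 w=29.1
```

Contact is at a≈3.22, with a steady torque rise since of ~0.085 Nm/rad, as specified. The target is a≈4.01, about 17.5° more.

Call:
apply_moves(commands=[[[0,0.01,0,0,1,0]]])

```text
clock: 13.78
eef_pos: [633.1, 133.0, 126.6]
tool_rot: [-1.574, -0.002, -1.045]
force: [0.7, -1.3, 0.2]
width: 29.5
```

```bash
bash k.sh
```

```text
13.78 a=3.788 zerr=0.02 xy=[633.1 133. ] F=[ 0.7 -1.3  0.2] Tz=[0.256] tau7=0.6378 q7=-1.26 w=29.5
```

Call:
apply_moves(commands=[[[0,0.01,0,0,1,0]]])

```text
clock: 13.87
eef_pos: [633.0, 133.0, 126.2]
tool_rot: [-1.574, -0.002, -1.132]
force: [1.0, 0.1, 1.0]
width: 29.2
```

```bash
bash k.sh
```

```text
13.87 a=3.875 zerr=0.04 xy=[633. 133.] F=[1.  0.1 1. ] Tz=[0.24] tau7=0.6292 q7=-1.33 w=29.2
```

Call:
apply_moves(commands=[[[0,0.01,0,0,1,0],[0,0.005,0,0,0.5,0]]])

```text
clock: 14.03
eef_pos: [633.0, 133.2, 125.6]
tool_rot: [-1.574, -0.003, -1.263]
force: [0.2, -2.1, 1.6]
width: 29.4
```

```bash
bash k.sh 4
```

```text
14.23 a=4.003 zerr=0.02 xy=[633.  133.2] F=[ 0.6 -2.   1.1] Tz=[0.174 0.178 0.078 0.052 0.085] tau7=-0.0608 q7=-1.43 w=28.8
```

Now at 0.78 rad past contact. Release with zero motion, then rise straight up.

Call:
apply_moves(commands=[[[0,0,0,0,0,0],[0,0,0,0,0,0],[0,0,0,0,0,0],[0,0,0,0,0,0]]], claw=60)

```text
clock: 14.57
eef_pos: [631.9, 135.1, 125.0]
tool_rot: [-1.576, 0.001, -1.255]
force: [-0.0, -0.1, -0.2]
width: 59.7
```

Call:
apply_moves(commands=[[[0,-0.2,0,0,0,0],[0,-0.5,0,0,0,0],[0,-0.8,0,0,0,0],[0,-0.8,0,0,0,0],[0,-0.5,0,0,0,0],[0,0,0,0,0,0]]])

```text
clock: 15.07
eef_pos: [630.5, 136.0, 241.6]
tool_rot: [-1.581, 0.003, -1.252]
force: [-0.1, -0.1, 0.7]
width: 59.8
```

Call:
apply_moves(commands=[[[0,-0.4,0.5,0,0,0],[0,-0.3,0.8,0,0,0],[0,-0.3,0.8,0,0,0],[0,0,0.5,0,0,0],[0,0,0,0,0,0],[0,0,0,0,0,0]]])

```text
clock: 15.57
eef_pos: [729.6, 169.4, 283.4]
tool_rot: [-1.584, 0.005, -1.251]
force: [-0.2, -0.4, 0.3]
width: 59.9
```

Run:
```python
from h import *
st();a=grab('top','top2.png');b=grab('scene','scene2.png')
c1=cv2.resize(a['image'][190:340,200:400],(400,300));c2=cv2.resize(b['image'][220:370,270:470],(400,300))
cv2.imwrite('pics/end.png',np.hstack([c1,c2])[:,:,::-1])
hsv=cv2.cvtColor(a['image'],cv2.COLOR_RGB2HSV)
m=(hsv[...,0]<16)&(hsv[...,1]>150)&(hsv[...,2]>90)
for u in(258,265,275,283):
  v=np.where(m[235:310,u])[0]+235
  if len(v):print('top',u,v.max(),np.round(wj(onz(a,u,v.max()+.5,50)),1))
```

```text
15.5667 pos [729.6 169.4 283.4] rot [-1.584  0.005 -1.251] F [-0.2 -0.4  0.3] T [ 0.04 -0.05  0.04] w 59.9 q [-0.32  0.77  0.13  1.09 -0.09  1.3  -1.45]
top 265 278 [-79.1   8.4]
top 275 279 [-80.   -9.4]
top 283 279 [-79.3 -23.5]
```

View pics/end.png

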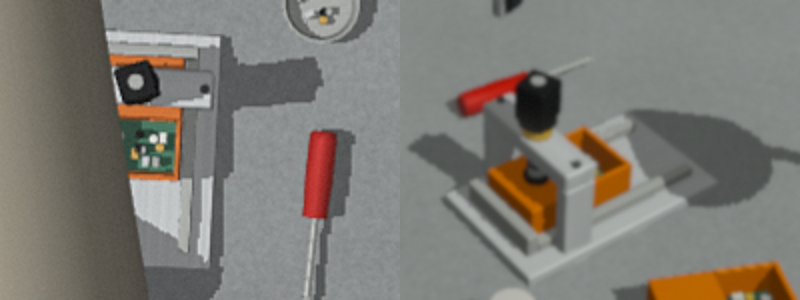

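The final views show the housing against the stop, the foot (right half, 537,172) on the deck, the knob low on the bridge and the arm clear. The screwdriver and dish have not moved. Handing in.

```bash
python3 -c "
from h import *
print(finish_job());st()"
```

```text
the job is handed in; nothing more can be done
None
the job is handed in; nothing more can be done
```

I pushed the housing home, clamped it about an eighth of a turn past contact, let go and handed the job in at about 16 s. No verdict is reported.

- **Housing:** it stopped against the end stop with at most about 15 N at the wrist (limit 30 N). Afterwards the top view put its front wall at jig x ≈ -79 to -80 mm, where -80 is fully home. That measure is good to about 2 mm. The wrist view gave the same before clamping.
- **Clamp:** I turned the knob about 4.0 rad clockwise in one grip, following it down. The height error stayed below 0.2 mm and the vertical wrist force at about 2 N or less.
- **Contact:** the last joint's torque showed a clear kink at about 3.22 rad, then changed by about 0.085 Nm per rad, close to the stated 0.09. I stopped 0.78 rad past it, which should press about 15 N. I could not measure the pressing force directly.
- **Disagreement:** the last joint's torque changed with the opposite sign to what I expected, and the wrist torque was noisy. The wrist reading rose only from about 0.15 to 0.25 Nm, which fits contact but is weaker proof than the kink.
- **At the end:** the last pictures show the foot on the deck and the arm clear. The screwdriver and dish looked unmoved. The spare housing and the jar were mostly outside the last crops, so I did not re-check them. The arm did not come near them.

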